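# Centre the stubby pepper grinder on its pedestal

## Robot

A 6-joint arm with a two-finger parallel gripper is mounted at the origin on the work surface. World frame = base frame: x ahead of the robot, y to its left, z up, the work surface at z = 0. Lengths are in mm, angles in rad, forces in N, time in s.
With the tool pointing down it reaches from about 350 to 875 mm from the base axis. Payload 4.2 kg.
Tool frame: the origin (TCP) lies midway between the tips of the shut fingers; the grasp point (between the pads) lies 19 mm behind it; z points along the fingers, y is the line along which they close (so a half turn about z gives the same grasp; the last joint's range is limited). The gripper opens to 85 mm and grips with 20 to 120 N. Pads are 22 mm wide; open, the fingers measure 114 mm over their backs; the gripper's body (76 mm by 85 mm) begins 54 mm behind the grasp point. The pads swing forward as they close: fully open they stand 13 mm farther back than shut.
Start: joints at [1.56, 0.385, 0.008, 0, -1.194, -0.259], TCP at [166.555, 602.378, 231.312] pointing down, gripper open.
Joint ranges: [-3.14, 3.14], [-1.21, 2.06], [-1.07, 1.41], [-3.16, 2.05], [-2.99, -0.16], [-3.1, 3.1]. Speed limits (rad/s): [2.79, 2.79, 3.14, 3.14, 3.14, 3.14].

## Interface

Orientations are given as a unit quaternion [x, y, z, w].
In Python, from bench import arm gives the robot as it stands. The module is installed in compiled form; this text tells all that it offers.
- The arm moves only by the shell command python3 -m handwheel 'ROWS' [OPENING]. ROWS is JSON, a list of rows, each an object of numbers: "x", "y", "z": the shift along the world's x, y, z each as a share of 20 cm, from -1 to 1; "ax", "ay", "az": the turn, a rotation vector about the world's x, y, z each as a share of 90 degrees, from -1 to 1. In form: [{"x": .., "y": .., "z": .., "ax": .., "ay": .., "az": ..}, ...]. A call has exactly 8 rows; each row shifts and turns the commanded pose from where the row before left it; what a row does not reach is not made up. A row lasts 1/10 s, in which the tool goes at most 50 mm and 8.59 degrees, less where a joint would pass 70% of its speed; a pose out of reach is approached as far as the arm can. A call with a number of a shift or a turn outside -1 to 1 is refused whole. A call with a gripper value outside its range is refused whole. OPENING is the opening, from -1 (shut) to 1 (fully open), set as the call begins (- or left out, the last holds). The fingers move at their own pace and stop on an object; the grip force is fixed at half the most. Time passes only in rows, so rows that do not move let the fingers close, or fill a call up. It gives the time, the measured TCP pose, the force, the opening and the grip force at its end, in the units of the state.
- arm.read_state(): the state, without advancing time (a new reading comes with each control period).
- arm.get_image(name): name is "scene" or "side" or "wrist"; returns the picture (420x560x3 uint8, red, green, blue); there is no depth.
- arm.camera_params(name): a dict with "K" (3x3 intrinsics, pixels), "k1" (the pictures are not rectified: a ray, as slopes to the right and down, at radius r is drawn at 1 + k1 r^2 times it, then the intrinsics apply), "position" and "orientation" of the camera in the world. Camera axes: x right, y down, z forward; pixel columns grow to the right and rows downward; lengths in mm; the calibration is good to about 2 mm. A picture is of the moment at which its call begins: read the wrist's pose just before it. camera_params takes no time and is no camera call; for the wrist camera it gives the pose at the moment of the call.
- arm.job_done(): hands the job in; it is judged then, once.
The state is a dict: "clock": time; "joints": joint angles; "joint_vel": joint speeds; "joint_efforts": joint torques, N m; "position": TCP position; "ee_rot": TCP orientation; "contact_force": force on the tool from outside, world axes, zero at the start; "wrist_torque": the same for the moment, N m; "gripper_width": finger opening in mm; "grasp_force": force on a finger pad.
Only numpy, scipy, OpenCV 4.12 (cv2) and the standard library are available. Lean on these libraries where they do the work, as an engineer would, in place of code of your own. Each camera call takes 0.05 s, during which the arm holds its last target. There are 200 camera calls.

## Task

The stubby pepper grinder stands off to one side of its round wooden pedestal: nudge it with the fingertips, lightly and low down, until it stands upright in the middle of the pedestal top, then move clear of it. Do not grip or lift it, tip it or knock it off, and leave the ramekin and everything else on the ledge where it is.

Things in the scene. Friction and masses are not known exactly. Their poses are not given: they have to be found in the camera images.
- grinder: loose round stainless pepper grinder upright on its pedestal, 14-22 mm off centre in any direction; origin: centre of its underside, z up. 70 mm tall, 0.2 kg. Foot 32 mm across; widest belly 52 mm across, 13 to 25 mm above the foot; tapers to 24 mm at 50 mm; dark top 30 mm. Pushed on the belly it slides and stops with the push (1-2 N); pushed higher or hard it topples
- grinder_pedestal_top (a point): centre of the flat top of the wooden pedestal under the grinder, the place where the grinder's foot belongs. Pedestal round, 84 mm across at the rim (flat top 80 mm across), 40 mm high above the ledge, screwed down, no lip; z axis up
- ramekin_pedestal_top (a point): centre of the top of a second pedestal just like the first, screwed down, at least 160 mm to the left or right of it (it may be on either side); the ramekin stands on it
- ramekin: loose white ceramic ramekin, straight-sided round dish 68 mm across, 42 mm tall, origin at the centre of its underside; standing in the middle of the other pedestal; to be left alone
- timer: loose blue plastic push-button timer, square, 58 x 58 mm, 27 mm high with its button, flat on the ledge between the pedestals, origin at the centre of its underside; to be left alone
- brush: loose grey silicone basting brush lying on the ledge to the right (-y), 220 mm long along its own x, 16 mm high, origin under it near its middle; to be left alone
- oil_bottle: loose amber oil bottle, 62 mm across, 190 mm tall, standing to the left (+y), origin at the centre of its underside; to be left alone
- spice_jar: loose glass jar with steel cap, 54 mm across, 85 mm tall, standing to the left (+y), origin at the centre of its underside; to be left alone
- tongs: loose steel tongs lying on the ledge at the far left, 245 mm long along their own x, 16 mm high, origin under their middle; to be left alone
Not all that is in view belongs to the job. What is shaped like the part that bears grinder_pedestal_top but red is not meant.

How it is judged:
By the outcome, as a careful person would: the job done as asked, in the order asked, and still so for the second after the job is handed in, with the robot touching nothing.
It also fails if it takes over 45 s, if anything falls off the work surface, if the arm or the gripper's body presses on something with over 40 N, if the wrist force passes 120 N, or if a joint passes its speed limit or range.

## Working session

There is one attempt and no reset: what is moved stays moved. The work goes in short steps, Python scripts to look and compute and a shell command to move; the robot and the scene stay as the last step left them, time stands still between calls to the robot, and variables do not carry over. Pictures are saved under pics/ and viewed, at most 10 in all, crops included, and the job is handed in when it is done.

```bash
mkdir -p pics; cat > h.py <<'E'
import numpy as np, cv2
from bench import arm
from scipy.spatial.transform import Rotation as R
def ray(c,u,v):
    K=np.array(c["K"]);k=c["k1"]
    d=np.array([(u-K[0,2])/K[0,0],(v-K[1,2])/K[1,1]]);s=d.copy()
    for _ in range(20): s=d/(1+k*(s@s))
    o=np.array(c["orientation"]); M=R.from_quat(o).as_matrix() if o.size==4 else o.reshape(3,3)
    return np.array(c["position"]),M@np.array([s[0],s[1],1])
def plane(c,u,v,z):
    p,d=ray(c,u,v); return p+d*(z-p[2])/d[2]
def proj(c,P):
    o=np.array(c["orientation"]); M=R.from_quat(o).as_matrix() if o.size==4 else o.reshape(3,3)
    q=M.T@(np.array(P)-c["position"]); s=q[:2]/q[2]; s=s*(1+c["k1"]*(s@s)); K=np.array(c["K"])
    return np.array([K[0,0]*s[0]+K[0,2],K[1,1]*s[1]+K[1,2]])
E
python3 - <<'E'
from h import *
ims=[]
for n in ["scene","side"]:
    im=arm.get_image(n)[:,:,::-1]; np.save(n+"0.npy",im); cv2.imwrite(f"pics/{n}0.png",im)
    c=arm.camera_params(n); print(n,c)
print(arm.read_state())
E
```

```text
scene {'K': array([[463.40559389,   0.        , 284.85562192],
       [  0.        , 463.40559389, 205.04392272],
       [  0.        ,   0.        ,   1.        ]]), 'k1': -0.1545053375469507, 'position': array([1066.76319288,  374.09957588,  868.22682662]), 'orientation': array([ 0.45392754,  0.8313184 , -0.28032001, -0.15582107])}
side {'K': array([[520.37064403,   0.        , 277.68360919],
       [  0.        , 520.37064403, 207.71315719],
       [  0.        ,   0.        ,   1.        ]]), 'k1': 0.06403242999666299, 'position': array([ 435.02157683, -831.50235862,  995.95976355]), 'orientation': array([ 0.92509903, -0.08309435,  0.02672236, -0.36955789])}
{'clock': 0.1, 'joints': array([ 1.55963313e+00,  3.85504843e-01,  6.76908523e-03, -4.21879247e-04,
       -1.19398318e+00, -2.58570225e-01]), 'joint_vel': array([ 9.20089032e-05, -1.87954182e-03,  2.74671376e-03,  2.27837547e-04,
        1.01175844e-03, -1.17686337e-04]), 'joint_efforts': array([-5.06258930e-04, -3.93323994e+01,  1.88927633e+01,  4.19791505e+00,
       -2.63236485e-03,  5.48757370e-06]), 'position': array([166.41265741, 601.90842961, 230.32028616]), 'ee_rot': array([ 9.90908320e-01, -1.34535269e-01, -7.59534796e-05,  9.78154137e-04]), 'contact_force': array([-0.13515557, -0.70061171, -0.59923521]), 'wrist_torque': array([0.00367531, 0.02719186, 0.03800389]), 'grasp_force': 0.0, 'gripper_width': 85.27777178628665}
```

View pics/scene0.png

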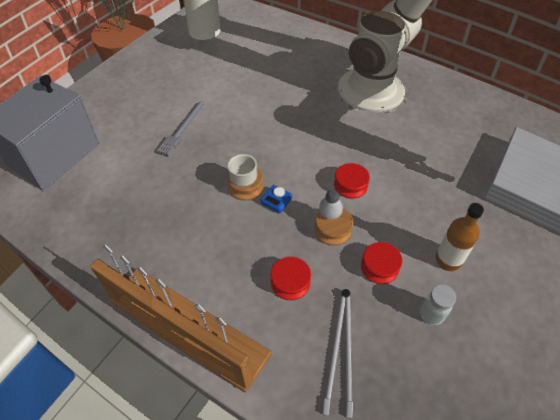

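View pics/side0.png

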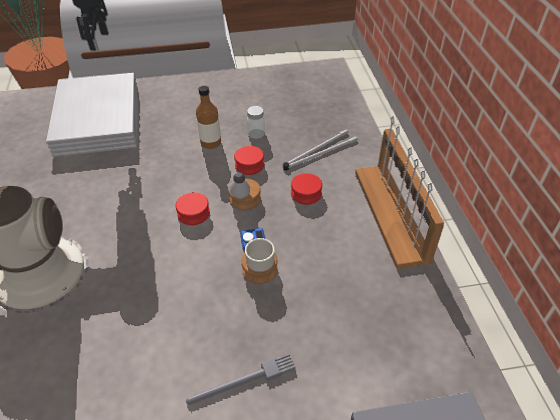

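The scene view shows the grinder at about (332,208), on the orange-brown pedestal at (334,226). The ramekin's pedestal is at (246,183). Red look-alikes are at (352,180), (381,263) and (290,278). The one meant is the wooden pedestal at (334,226), because it is wood-coloured and carries the grinder. I'll confirm that in an enlarged crop.

```bash
python3 - <<'E'
from h import *
a=np.load("scene0.npy")[170:260,285:385]; b=np.load("side0.npy")[160:225,205:285]
A=cv2.resize(a,(400,360),interpolation=cv2.INTER_CUBIC);B=cv2.resize(b,(400,325),interpolation=cv2.INTER_CUBIC)
B=cv2.copyMakeBorder(B,0,35,0,0,cv2.BORDER_CONSTANT)
cv2.imwrite("pics/crop.png",np.hstack([A,B]))
E
```

```text
(no output)
```

View pics/crop.png

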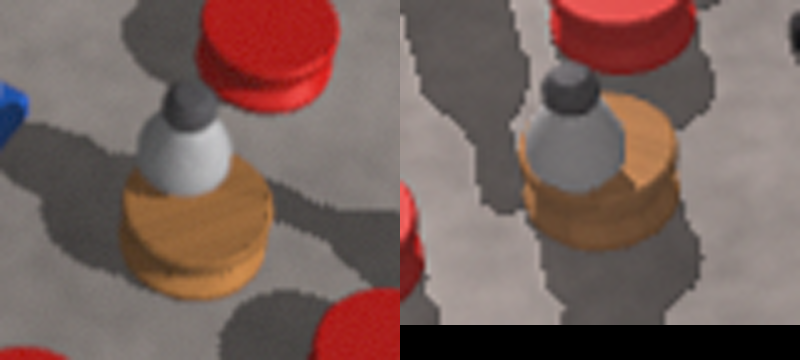

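```bash
cat >> h.py <<'E'
def az(c,u,v):
    p,d=ray(c,u,v); return np.arctan2(d[1],d[0])
def bis(c,px,r):
    "px: silhouette pixels -> camera xy, bisecting azimuth, implied distance"
    a=np.unwrap([az(c,*p) for p in px]); lo,hi=a.min(),a.max()
    return np.array(c["position"])[:2],(lo+hi)/2,r/np.sin((hi-lo)/2)
def meet(A,B):
    (p,a,da),(q,b,db)=A,B
    M=np.array([[np.cos(a),-np.cos(b)],[np.sin(a),-np.sin(b)]]); t=np.linalg.solve(M,q-p)
    return p+t[0]*np.array([np.cos(a),np.sin(a)]), (t[0]/da,t[1]/db)
def orange(im,box):
    h=cv2.cvtColor(np.ascontiguousarray(im),cv2.COLOR_BGR2HSV); m=cv2.inRange(h,(6,90,40),(22,255,255))
    k=np.zeros_like(m); x0,y0,x1,y1=box; k[y0:y1,x0:x1]=m[y0:y1,x0:x1]
    n,l,s,_=cv2.connectedComponentsWithStats(k); i=1+s[1:,4].argmax(); v,u=np.nonzero(l==i)
    return [(x+dx,y) for x,y in zip(u,v) for dx in(-.5,.5)]
E
python3 - <<'E'
from h import *
S,T=arm.camera_params("scene"),arm.camera_params("side")
a,b=np.load("scene0.npy"),np.load("side0.npy")
for nm,x,y in[("grinder ped",(305,195,360,250),(222,170,268,215)),("ram ped",(220,150,270,205),(235,240,285,285))]:
    P,Q=orange(a,x),orange(b,y); print(nm,len(P),len(Q),np.ptp(np.array(P),0),np.ptp(np.array(Q),0),meet(bis(S,P,42),bis(T,Q,42)))
f=lambda l:[(284.5+x/4+.0,169.5+y/4) for x,y in l]; g=lambda l:[(204.5+(x-400)/5,159.5+y/5) for x,y in l]
print("belly",meet(bis(S,f([(137,150),(232,155)]),26),bis(T,g([(525,145),(626,150)]),26)))
print("cap",meet(bis(S,f([(164,107),(217,107)]),15),bis(T,g([(542,90),(600,92)]),15)))
E
```

```text
grinder ped 1958 1042 [39. 35.] [32. 31.] (array([506.43715874, 148.92032771]), (np.float64(1.028974772854314), np.float64(1.001797921326267)))
ram ped 1074 996 [36. 31.] [37. 30.] (array([509.91487852, -90.26598175]), (np.float64(1.0151576748939326), np.float64(1.0121083987992932)))
belly (array([493.64692626, 130.86409913]), (np.float64(0.9998069619559761), np.float64(0.9886345141785746)))
cap (array([493.90845492, 130.90422669]), (np.float64(0.9301897140827402), np.float64(0.9643955491424087)))
```

The crop confirms the grinder stands on the wooden pedestal, with red decoys beside it. The pedestal centre is about (506.4, 148.9) and the grinder about (493.7, 130.9). That is 22 mm off, which agrees with the belly, cap and size checks. I'll push along 54.7° with two partly opened fingertips acting as a cradle, starting with a high move across.

```bash
R='{"x":0.09,"y":-0.164,"z":0,"ax":0,"ay":0,"az":-0.0765}'
python3 -m handwheel '[{"x":0.09,"y":-0.164,"z":0,"ax":0,"ay":0,"az":-0.0765},{"x":0.09,"y":-0.164,"z":0,"ax":0,"ay":0,"az":-0.0765},{"x":0.09,"y":-0.164,"z":0,"ax":0,"ay":0,"az":-0.0765},{"x":0.09,"y":-0.164,"z":0,"ax":0,"ay":0,"az":-0.0765},{"x":0.09,"y":-0.164,"z":0,"ax":0,"ay":0,"az":-0.0765},{"x":0.09,"y":-0.164,"z":0,"ax":0,"ay":0,"az":-0.0765},{"x":0.09,"y":-0.164,"z":0,"ax":0,"ay":0,"az":-0.0765},{"x":0.09,"y":-0.164,"z":0,"ax":0,"ay":0,"az":-0.0765}]' -0.3
python3 -m handwheel '[{"x":0.09,"y":-0.164,"z":0,"ax":0,"ay":0,"az":-0.0765},{"x":0.09,"y":-0.164,"z":0,"ax":0,"ay":0,"az":-0.0765},{"x":0.09,"y":-0.164,"z":0,"ax":0,"ay":0,"az":-0.0765},{"x":0.09,"y":-0.164,"z":0,"ax":0,"ay":0,"az":-0.0765},{"x":0.09,"y":-0.164,"z":0,"ax":0,"ay":0,"az":-0.0765},{"x":0.09,"y":-0.164,"z":0,"ax":0,"ay":0,"az":-0.0765},{"x":0.09,"y":-0.164,"z":0,"ax":0,"ay":0,"az":-0.0765},{"x":0.09,"y":-0.164,"z":0,"ax":0,"ay":0,"az":-0.0765}]'
python3 - <<'E'
from h import *
c=arm.camera_params("wrist"); print(c)
im=arm.get_image("wrist")[:,:,::-1]; np.save("wrist1.npy",im); cv2.imwrite("pics/wrist1.png",im)
s=arm.read_state(); print(s["position"],s["ee_rot"],s["joints"],s["gripper_width"],s["clock"])
for P in[(506.4,148.9,40),(493.7,130.9,110)]: print(proj(c,P))
E
```

```text
clock: 0.9
position: [310.8, 338.3, 231.0]
ee_rot: [0.815, -0.579, -0.0, 0.0]
contact_force: [0.2, 1.1, 0.1]
gripper_width: 29.8
grasp_force: 0.0
clock: 1.7
position: [454.8, 76.0, 231.2]
ee_rot: [-0.455, 0.891, 0.0, -0.0]
contact_force: [0.2, -0.0, 0.3]
gripper_width: 30.2
grasp_force: 0.0
{'K': array([[321.87270997,   0.        , 274.55971457],
       [  0.        , 321.87270997, 208.83629046],
       [  0.        ,   0.        ,   1.        ]]), 'k1': -0.01018322699941338, 'position': array([411.57204596,  16.84687944, 373.40202587]), 'orientation': array([0.30495478, 0.94108581, 0.1390538 , 0.04499031])}
[456.36513848  72.95300412 230.96455506] [-4.51526379e-01  8.92257289e-01 -6.72880037e-04 -6.36719824e-04] [ 0.5124571   0.10503626 -0.37269306  0.00144991 -1.09439882 -1.14696817] 29.737749946053995 1.75
[275.08488251 260.87858151]
[274.92937745 272.98367764]
```

View pics/wrist1.png

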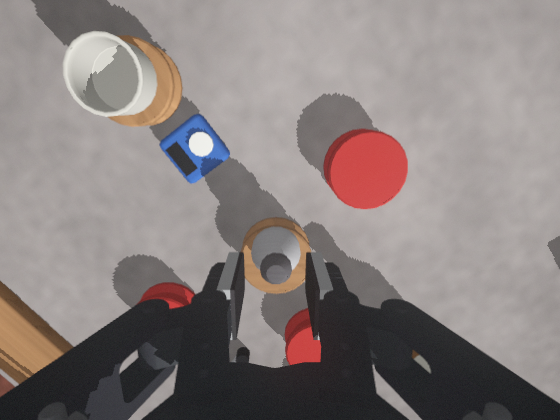

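The wrist view shows the wooden pedestal at about (276,256) with the grinder inside it. The timer is at (195,148), and the red decoys and ramekin are clear. I'll take a settled picture and measure the pedestal and grinder more exactly.

```bash
python3 - <<'E'
from h import *
from scipy.optimize import least_squares
s=arm.read_state(); c=arm.camera_params("wrist"); im=arm.get_image("wrist")[:,:,::-1]; np.save("wrist2.npy",im)
print(s["position"],c["position"])
pts=np.array(orange(im,(230,200,325,305)),float); 
hull=cv2.convexHull(pts.astype(np.float32))[:,0]
hull=hull[(hull[:,1]<285)]
W=np.array([plane(c,*p,39)[:2] for p in hull])
f=lambda q:np.hypot(*(W-q[:2]).T)-q[2]
r=least_squares(f,[506,149,41],loss="soft_l1"); print("ped",r.x,np.abs(f(r.x)).max())
P=bis(c,pts[np.argsort(pts[:,0])],42)
cr=cv2.resize(im[205:305,226:326],(600,600),interpolation=cv2.INTER_CUBIC); cv2.imwrite("pics/w2.png",cr)
for q in[(506.4,148.9,40),(493.7,130.9,110)]: print(proj(c,q))
E
```

```text
[456.36513848  72.95300412 230.96455506] [412.7319247   14.34359084 373.34142408]
ped [502.05918138 142.36563463  42.85527852] 5.268408992566471
[278.50595858 262.47630748]
[278.96161462 274.84727033]
```

View pics/w2.png

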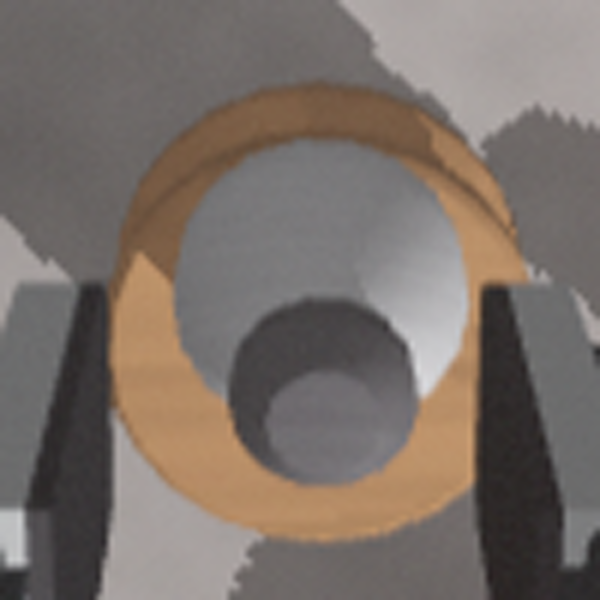

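```bash
cat >> h.py <<'E'
def circ(c,px,z,fixed=None):
    from scipy.optimize import least_squares
    W=np.array([plane(c,*p,z)[:2] for p in px]); 
    f=lambda q:np.hypot(*(W-q[:2]).T)-(fixed or q[2])
    r=least_squares(f,[*W.mean(0),30]); return r.x.round(1),np.abs(f(r.x)).max().round(2)
E
python3 - <<'E'
from h import *
c=arm.camera_params("wrist"); print(c["position"])
m=lambda l:[(225.5+u/6,204.5+v/6) for u,v in l]
rim=m([(150,215),(200,172),(410,155),(460,185),(510,232),(112,345),(120,400),(155,455),(200,500),(260,530),(325,540),(390,530),(440,508)])
print("rim",circ(c,rim,39),circ(c,rim,39,42))
bel=m([(174,290),(180,240),(205,190),(250,155),(320,137),(390,155),(435,195),(460,240),(468,285)])
print("belly",circ(c,bel,57),circ(c,bel,57,26))
cap=m([(229,390),(418,385),(245,340),(395,330),(320,297),(325,487),(260,465),(390,460)])
print("cap",circ(c,cap,103),circ(c,cap,103,15))
E
```

```text
[412.17536948  15.65255222 373.11123798]
rim (array([503.6, 151.8,  41.5]), np.float64(0.95)) (array([503.4, 151.9,  30. ]), np.float64(1.35))
belly (array([491.8, 132.9,  26. ]), np.float64(0.52)) (array([491.8, 132.8,  30. ]), np.float64(0.52))
cap (array([491.4, 132.3,  15.5]), np.float64(1.04)) (array([491.4, 132.3,  30. ]), np.float64(1.54))
```

```bash
python3 -m handwheel '[{"x":0.017,"y":0.015,"z":-0.11,"ax":0,"ay":0,"az":0.025},{"x":0,"y":0,"z":-0.115,"ax":0,"ay":0,"az":0},{"x":0,"y":0,"z":-0.115,"ax":0,"ay":0,"az":0},{"x":0,"y":0,"z":-0.115,"ax":0,"ay":0,"az":0},{"x":0,"y":0,"z":-0.115,"ax":0,"ay":0,"az":0},{"x":0,"y":0,"z":-0.115,"ax":0,"ay":0,"az":0},{"x":0,"y":0,"z":-0.115,"ax":0,"ay":0,"az":0},{"x":0,"y":0,"z":-0.115,"ax":0,"ay":0,"az":0}]'
python3 - <<'E'
from h import *
for i in range(3):
    c=arm.camera_params("wrist"); s=arm.read_state(); im=arm.get_image("wrist"); print(s["position"],s["ee_rot"],s["contact_force"])
np.save("w3.npy",im[:,:,::-1]); cv2.imwrite("pics/w3.png",im[:,:,::-1])
E
```

```text
clock: 2.6
position: [457.6, 81.0, 47.4]
ee_rot: [-0.475, 0.88, 0.0, -0.0]
contact_force: [-0.0, -0.8, 0.5]
gripper_width: 29.8
grasp_force: 0.0
[457.58666555  81.01577927  47.40011406] [-4.74876087e-01  8.80052668e-01  5.41306504e-05 -3.16765840e-05] [-0.04793773 -0.83472783  0.53135538]
[455.11158805  79.85153527  44.11823826] [-4.74297984e-01  8.80356314e-01  3.70274741e-04 -3.74771290e-03] [-1.3185351  -0.88488567 -3.44193307]
[455.49883354  79.87654677  45.74044995] [-4.74519776e-01  8.80237228e-01  1.54174558e-04 -3.65793734e-03] [ 0.07024534 -0.51402883  0.36182232]
```

View pics/w3.png

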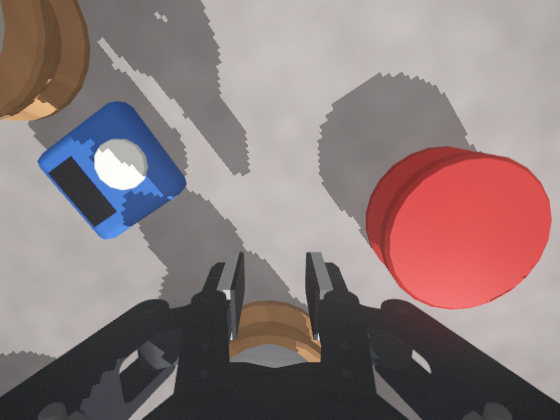

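The fingers straddle the push line evenly: the pedestal and grinder sit at column 275, between fingers at 240 and 312. I'll approach, then push slowly and stop short to look.

```bash
python3 -m handwheel '[{"x":0.0084,"y":0.0124,"z":0.005,"ax":0,"ay":0,"az":0},{"x":0.0084,"y":0.0124,"z":0,"ax":0,"ay":0,"az":0},{"x":0.0084,"y":0.0124,"z":0,"ax":0,"ay":0,"az":0},{"x":0.0084,"y":0.0124,"z":0,"ax":0,"ay":0,"az":0},{"x":0.0084,"y":0.0124,"z":0,"ax":0,"ay":0,"az":0},{"x":0.0084,"y":0.0124,"z":0,"ax":0,"ay":0,"az":0},{"x":0.0084,"y":0.0124,"z":0,"ax":0,"ay":0,"az":0},{"x":0.0084,"y":0.0124,"z":0,"ax":0,"ay":0,"az":0}]'
python3 -m handwheel '[{"x":0.0042,"y":0.0062,"z":0,"ax":0,"ay":0,"az":0},{"x":0.0042,"y":0.0062,"z":0,"ax":0,"ay":0,"az":0},{"x":0.0042,"y":0.0062,"z":0,"ax":0,"ay":0,"az":0},{"x":0.0042,"y":0.0062,"z":0,"ax":0,"ay":0,"az":0},{"x":0.0042,"y":0.0062,"z":0,"ax":0,"ay":0,"az":0},{"x":0.0042,"y":0.0062,"z":0,"ax":0,"ay":0,"az":0},{"x":0.0042,"y":0.0062,"z":0,"ax":0,"ay":0,"az":0},{"x":0.0042,"y":0.0062,"z":0,"ax":0,"ay":0,"az":0}]'
python3 - <<'E'
from h import *
for n in["scene","side"]: np.save(n+"1.npy",arm.get_image(n)[:,:,::-1])
a=np.load("scene1.npy")[170:260,285:385]; b=np.load("side1.npy")[160:225,205:285]
A=cv2.resize(a,(400,360),interpolation=cv2.INTER_CUBIC);B=cv2.resize(b,(400,325),interpolation=cv2.INTER_CUBIC)
B=cv2.copyMakeBorder(B,0,35,0,0,cv2.BORDER_CONSTANT)
cv2.imwrite("pics/crop1.png",np.hstack([A,B])); print(arm.read_state()["position"])
E
```

```text
clock: 3.55
position: [471.5, 100.6, 49.3]
ee_rot: [-0.474, 0.88, -0.0, -0.0]
contact_force: [-0.2, 0.7, -0.2]
gripper_width: 30.0
grasp_force: 0.0
clock: 4.35
position: [477.8, 110.2, 49.2]
ee_rot: [-0.474, 0.88, -0.0, -0.0]
contact_force: [-1.5, -1.7, 0.5]
gripper_width: 29.8
grasp_force: 0.9
[477.968368   110.34981759  49.23375356]
```

View pics/crop1.png

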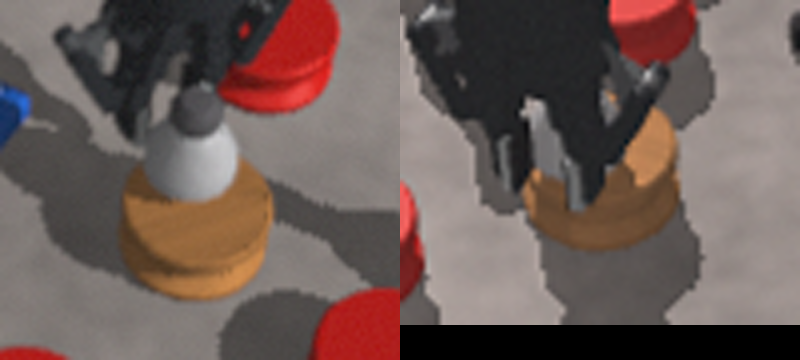

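Contact is made at about 2 N. The grinder is upright and has started to move, with its cap now at crop (199,110). I'll push 12 mm more.

```bash
python3 -m handwheel '[{"x":0.0042,"y":0.0062,"z":0,"ax":0,"ay":0,"az":0},{"x":0.0042,"y":0.0062,"z":0,"ax":0,"ay":0,"az":0},{"x":0.0042,"y":0.0062,"z":0,"ax":0,"ay":0,"az":0},{"x":0.0042,"y":0.0062,"z":0,"ax":0,"ay":0,"az":0},{"x":0.0042,"y":0.0062,"z":0,"ax":0,"ay":0,"az":0},{"x":0.0042,"y":0.0062,"z":0,"ax":0,"ay":0,"az":0},{"x":0.0042,"y":0.0062,"z":0,"ax":0,"ay":0,"az":0},{"x":0.0042,"y":0.0062,"z":0,"ax":0,"ay":0,"az":0}]'
python3 - <<'E'
from h import *
n="scene"; np.save(n+"2.npy",arm.get_image(n)[:,:,::-1]); c=arm.camera_params(n)
# belly+cap width edges by vertical template-free measure: track grinder patch shift from scene0
a=[cv2.cvtColor(np.load(f"scene{i}.npy"),cv2.COLOR_BGR2GRAY) for i in(1,2)]
t=a[0][188:222,318:348]; r=cv2.matchTemplate(a[1][170:250,300:370],t,cv2.TM_CCOEFF_NORMED); print(cv2.minMaxLoc(r)[1::2], (18,18))
u=np.array([.559,.829,0])
for d in(0,6,12,18,22.2): print(d,proj(c,np.array([492.7,131.9,57])+d*u),proj(c,np.array([492.7,131.9,103])+d*u))
cv2.imwrite("pics/crop2.png",cv2.resize(np.load("scene2.npy")[170:260,285:385],(800,600)[:1]+(600,) if 0 else (660,594),interpolation=cv2.INTER_CUBIC))
E
```

```text
clock: 5.25
position: [484.9, 120.4, 49.3]
ee_rot: [-0.474, 0.88, -0.0, -0.0]
contact_force: [-0.9, 0.1, -0.8]
gripper_width: 30.3
grasp_force: 0.7
(0.9437700510025024, (21, 22)) (18, 18)
0 [331.20038358 207.50645847] [333.01574873 194.42267582]
6 [332.43366599 209.51222205] [334.30261659 196.45928812]
12 [333.67445776 211.53079152] [335.59770282 198.509645  ]
18 [334.92279645 213.56223996] [336.90105244 200.57383311]
22.2 [335.80114388 214.99195579] [337.81833781 202.02704062]
```

View pics/crop2.png

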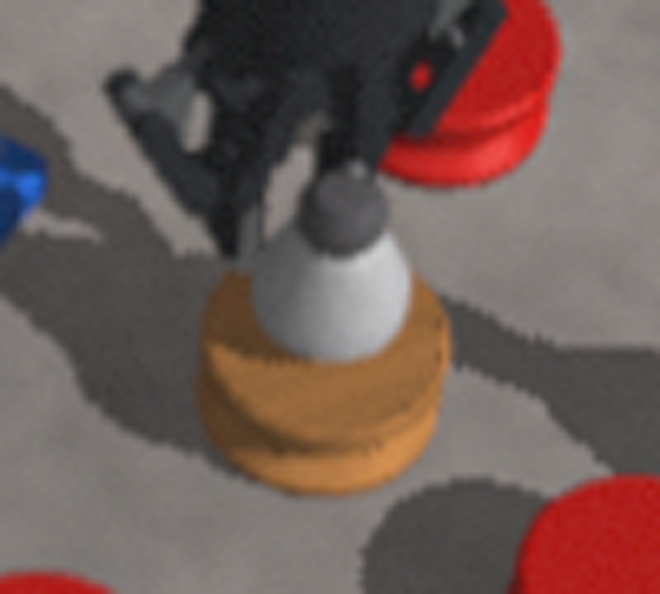

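The grinder is upright and has moved about 17.5 mm, with its belly centred at crop column 330. About 4.7 mm remain: finish, then back straight away.

```bash
python3 -m handwheel '[{"x":0.0021,"y":0.0031,"z":0,"ax":0,"ay":0,"az":0},{"x":0.0021,"y":0.0031,"z":0,"ax":0,"ay":0,"az":0},{"x":0.0021,"y":0.0031,"z":0,"ax":0,"ay":0,"az":0},{"x":0.0021,"y":0.0031,"z":0,"ax":0,"ay":0,"az":0},{"x":0.0021,"y":0.0031,"z":0,"ax":0,"ay":0,"az":0},{"x":0.0021,"y":0.0031,"z":0,"ax":0,"ay":0,"az":0},{"x":0,"y":0,"z":0,"ax":0,"ay":0,"az":0},{"x":0,"y":0,"z":0,"ax":0,"ay":0,"az":0}]'
python3 -m handwheel '[{"x":-0.0056,"y":-0.0083,"z":0,"ax":0,"ay":0,"az":0},{"x":-0.014,"y":-0.0207,"z":0,"ax":0,"ay":0,"az":0},{"x":-0.028,"y":-0.0415,"z":0,"ax":0,"ay":0,"az":0},{"x":-0.056,"y":-0.083,"z":0,"ax":0,"ay":0,"az":0},{"x":-0.028,"y":-0.0415,"z":0.1,"ax":0,"ay":0,"az":0},{"x":0,"y":0,"z":0.2,"ax":0,"ay":0,"az":0},{"x":0,"y":0,"z":0.2,"ax":0,"ay":0,"az":0},{"x":0,"y":0,"z":0.2,"ax":0,"ay":0,"az":0}]'
python3 -m handwheel '[{"x":0,"y":0,"z":0.1,"ax":0,"ay":0,"az":0},{"x":0,"y":0,"z":0.1,"ax":0,"ay":0,"az":0},{"x":0,"y":0,"z":0,"ax":0,"ay":0,"az":0},{"x":0,"y":0,"z":0,"ax":0,"ay":0,"az":0},{"x":0,"y":0,"z":0,"ax":0,"ay":0,"az":0},{"x":0,"y":0,"z":0,"ax":0,"ay":0,"az":0},{"x":0,"y":0,"z":0,"ax":0,"ay":0,"az":0},{"x":0,"y":0,"z":0,"ax":0,"ay":0,"az":0}]'
python3 - <<'E'
from h import *
c=arm.camera_params("wrist"); im=arm.get_image("wrist")[:,:,::-1]; p=proj(c,(505,150,60)); print(p)
import json; np.save("wcam.npy",c,allow_pickle=True); 
x0,y0=int(p[0])-50,int(p[1])-55; np.save("w4.npy",im); print(x0,y0)
w=cv2.resize(im[y0:y0+100,x0:x0+100],(400,400),interpolation=cv2.INTER_CUBIC)
for n in["scene","side"]: np.save(n+"3.npy",arm.get_image(n)[:,:,::-1])
b=np.load("side3.npy")[160:225,205:285]
B=cv2.resize(b,(400,325),interpolation=cv2.INTER_CUBIC); B=cv2.copyMakeBorder(B,0,75,0,0,cv2.BORDER_CONSTANT)
cv2.imwrite("pics/f.png",np.hstack([w,B]))
a=np.load("scene3.npy")[170:260,285:385]; cv2.imwrite("pics/f2.png",cv2.resize(a,(600,540),interpolation=cv2.INTER_CUBIC))
E
```

```text
clock: 6.1
position: [487.5, 124.1, 49.3]
ee_rot: [-0.474, 0.88, 0.0, 0.0]
contact_force: [-0.4, -0.5, -0.7]
gripper_width: 29.8
grasp_force: 0.5
clock: 6.9
position: [460.2, 84.2, 190.8]
ee_rot: [-0.474, 0.88, 0.0, -0.0]
contact_force: [0.5, -0.4, 0.4]
gripper_width: 29.7
grasp_force: 0.0
clock: 7.7
position: [460.9, 84.9, 228.7]
ee_rot: [-0.474, 0.88, 0.0, -0.001]
contact_force: [-0.1, 0.0, -1.5]
gripper_width: 29.6
grasp_force: 0.0
[273.2583446  261.23648239]
223 206
```

View pics/f.png

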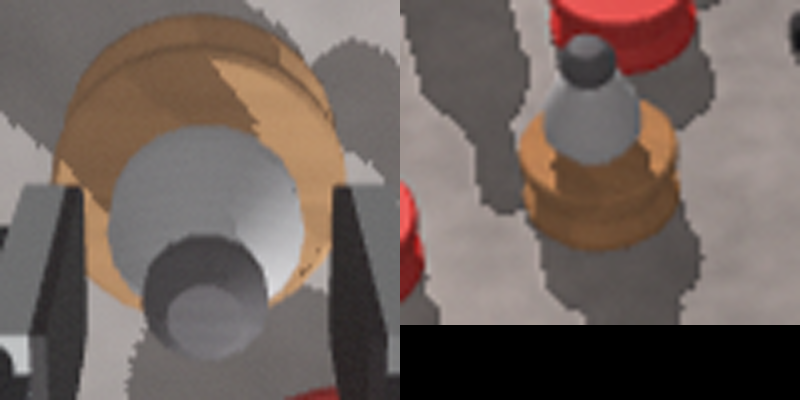

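View pics/f2.png

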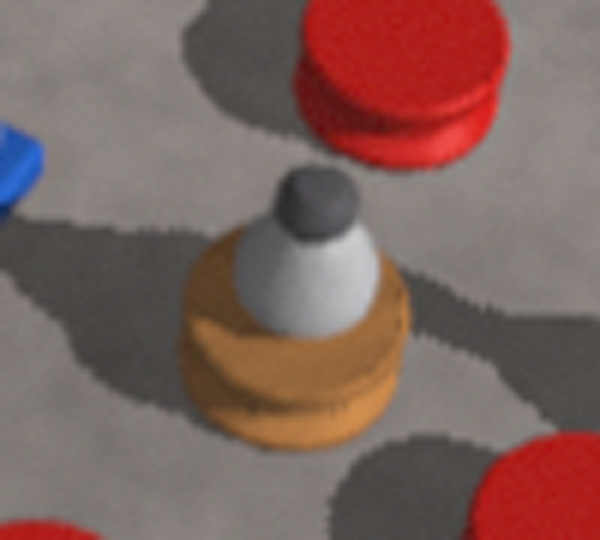

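```bash
python3 - <<'E'
from h import *
S,T=arm.camera_params("scene"),arm.camera_params("side"); c=np.load("wcam.npy",allow_pickle=True).item()
f=lambda l:[(284.5+x/6,169.5+y/6) for x,y in l]; g=lambda l:[(204.5+(x-400)/5,159.5+y/5) for x,y in l]
a,b=np.load("scene3.npy"),np.load("side3.npy")
print("ped mask",meet(bis(S,orange(a,(305,195,360,250)),42),bis(T,orange(b,(222,170,268,215)),42)))
print("ped hand",meet(bis(S,f([(182,300),(411,295)]),42),bis(T,g([(519,160),(680,165)]),42)))
print("belly",meet(bis(S,f([(235,270),(380,270)]),26),bis(T,g([(543,120),(641,122)]),26)))
print("cap",meet(bis(S,f([(276,200),(358,200)]),15),bis(T,g([(559,60),(616,60)]),15)))
m=lambda l:[(222.5+u/4,205.5+v/4) for u,v in l]
print("w rim",circ(c,m([(80,125),(120,80),(160,55),(205,45),(245,50),(280,68),(310,92),(330,118),(90,262),(100,285),(140,310),(290,300),(325,260)]),39,42))
print("w belly",circ(c,m([(108,220),(118,175),(150,140),(207,125),(265,142),(295,180),(303,220)]),57,26))
print("w cap",circ(c,m([(143,295),(268,295),(205,235),(205,361),(160,340),(250,340)]),103,15))
E
```

```text
ped mask (array([506.48072143, 149.51837437]), (np.float64(1.0157333342333144), np.float64(1.00240900662681)))
ped hand (array([506.68225888, 147.49442717]), (np.float64(0.9809058856544508), np.float64(1.0033589576052746)))
belly (array([504.56201025, 149.60001457]), (np.float64(0.9951129310521442), np.float64(0.973547412067872)))
cap (array([504.80724971, 149.3237107 ]), (np.float64(0.9442101826696682), np.float64(0.9604107581228584)))
w rim (array([504.4, 150.8,  30. ]), np.float64(1.95))
w belly (array([504. , 149.7,  30. ]), np.float64(0.23))
w cap (array([503.7, 149.2,  30. ]), np.float64(1.54))
```

All three views put the grinder upright and within about 2 mm of the pedestal centre. The arm is clear and nothing else has been touched, so I'm handing in.

```bash
python3 -c "from bench import arm; print(arm.job_done())"
```

```text
the job is handed in; nothing more can be done
None
```

The job is handed in: the grinder stands upright within about 2 mm of the middle of its pedestal by my camera measurements, the arm is clear of it, and nothing else was touched.

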